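# Pump up the fabric sprayer's pressure pot

## Task

Pump the sprayer pot up to pressure: press the black plunger knob on top all the way down and let it spring all the way back up, again and again, until the steel pressure pin beside it stands fully out of its collar. Use the fingertips only: do not touch the pin itself, do not lift, tip or shove the pot, and leave the spool, the jar and the darning mushroom where they stand. Finish with the plunger let up.

Things in the scene. Friction and masses are not known exactly. Their poses are not given: they have to be found in the camera images.
- tank: the squat, round aluminium pressure pot, 187 mm across and 85 mm high to its flat lid, 2.5 kg in all, standing loose on rubber on the table. Origin: centre of its underside; z up; the plunger is on its z axis, the pin 68 mm from the axis along its +x, a fixed black filler cap with a bar grip (38 mm across, 24 mm high) about 59 mm from the axis on the -x side, a brass outlet stub at +y reaching 126 mm from the axis. The lid is 85 mm above the table
- plunger_top (a point): centre of the flat top of the pump plunger's black mushroom knob: 50 mm across, 14 mm thick, on a 16 mm steel stem, at the centre of the lid; let up, its top is 130 mm above the table (45 mm above the lid). It moves straight down when pressed and this point moves with it
- plunger (a joint): plunger travel in m: 0 = let up, 0.028 = pressed to its stop. Spring return: about 4 N to start, about 11 N at the stop, plus up to 2 N while it drives the pin; at the stop the push becomes rigid
- pin_top (a point): top of the pressure pin: a 14 mm thick steel pin with a 5 mm black rubber band round it, in a dark collar (28 mm across, 8 mm high) on the lid. Pushed in, the pin's top is 3 mm above the collar and 11 mm above the lid; fully out, 33 mm above the collar
- pin (a joint): how far the pin has come out, in m: 0 = in, about 0.030 = fully out, where it stops rising and the whole black band can be seen above the collar. It starts 0 to 0.010 out. A full stroke (down to the stop, then fully let up) raises it by 8 mm, the first one by 6 to 10 mm and the last one by what is left (4 or 8 mm); short strokes raise it less or not at all. It stays up by itself between strokes. Three or four full strokes are needed; more do no harm
- spool: bystander: wooden thread spool, 52 mm across, 58 mm high, standing; origin at the centre of its foot
- jar: bystander: glass jar with steel cap, 62 mm across, 75 mm high; origin at the centre of its foot
- mushroom: bystander: wooden darning mushroom, 60 mm across, 89 mm high, standing on its 44 mm foot; origin at the centre of its foot
Mind the look-alikes: they are no part of the job. Of the things shaped like the tank, the aluminium one is meant.

How it is judged:
By the outcome, as a careful person would: the job done as asked, in the order asked, and still so for the second after the job is handed in, with the robot touching nothing.
It also fails if it takes over 43 s, if anything falls off the work surface, if the arm or the gripper's body presses on something with over 40 N, if the wrist force passes 120 N, or if a joint passes its speed limit or range.

## Robot

A 7-joint arm with a two-finger parallel gripper is mounted at the origin on the work surface. World frame = base frame: x ahead of the robot, y to its left, z up, the work surface at z = 0. Lengths are in m, angles in rad, forces in N, time in s.
With the tool pointing down it reaches from about 0.35 to 0.9 m from the base axis. Payload 8.1 kg.
Tool frame: the origin (TCP) lies where the fingers leave the gripper's body, on its centre line; the fingertips stand 66 mm ahead of it and the grasp point (between the pads) lies 47 mm ahead of it (arm.tip_reach is the distance from the TCP to the fingertips, in m); z points along the fingers, y is the direction in which the jaws open and shut (so a half turn about z gives the same grasp; the last joint's range is limited). The gripper opens to 92 mm and grips with 3 to 60 N. Pads are 19 mm wide; open, the fingers measure 130 mm over their backs; the gripper's body (75 mm by 190 mm) begins 47 mm behind the grasp point.
Start: joints at [1.004, 0.434, 0.025, 1.573, -0.012, 1.134, -0.075], TCP at [0.28, -0.559, 0.292] pointing down, gripper open.
Joint ranges: [-2.62, 2.62], [-0.44, 2.09], [-1.27, 1.32], [0.08, 2.57], [-1.32, 4.46], [0.12, 2], [-2.74, 2.74]. Speed limits (rad/s): [2.22, 2.22, 3.01, 3.01, 3.14, 3.14, 3.14].

## Interface

Orientations are given as a rotation vector (axis times angle).
In Python, from cell import arm gives the robot as it stands.
- The arm moves only by the tool carry_out, never from a script. Its argument "plan" is a list of rows, each a list of 5 numbers: the shift along the world's x, y, z in cm, then the turn about the world's z in rad, then the finger opening in cm, from 0 to 9.18. In form: [[tx, ty, tz, spin, fingers], ...]. A call has 1 to 20 rows; each row is the pose to reach, as a shift and turn from the pose measured when the call began; what a row does not reach only later rows make up. A row lasts 1/10 s, in which the tool goes at most 50 mm and 8.59 degrees, less where a joint would pass 70% of its speed; a pose out of reach is approached as far as the arm can. A call with a gripper value outside its range is refused whole. The fingers move at their own pace and stop on an object; "squeeze" is the grip in N (left out, the last holds). Time passes only in rows, so rows that repeat a pose let the fingers close. It gives the time, the measured TCP pose, the force and the opening at its end, in the units of the state.
- arm.observe(): the state, without advancing time (a new reading comes with each control period).
- arm.get_image(name): name is "scene" or "side" or "wrist"; returns (picture, depth): 420x560x3 uint8, red, green, blue; 420x560 float32, m along the optical axis (not along the pixel's ray), 0 where there is no reading.
- arm.get_calibration(name): a dict with "intrinsics" (3x3 intrinsics, pixels), "rvec" (rotation vector, rad) and "tvec" (3), from world to camera coordinates, as OpenCV has them; the wrist camera has in their place "tool_from_camera" (4x4, takes a point from camera to tool coordinates, whose origin is the TCP and whose axes are the flange's). Camera axes: x right, y down, z forward; pixel columns grow to the right and rows downward; lengths in m; the calibration is good to about 2 mm. A picture is of the moment at which its call begins: read the wrist's pose just before it. get_calibration takes no time and is no camera call.
- arm.sign_off(): hands the job in, once; it reports no verdict.
The state is a dict: "clock": time; "joints": joint angles; "dq": joint speeds; "joint_efforts": joint torques, N m; "position": TCP position; "ee_rot": TCP orientation; "force": force on the tool from outside, world axes, zero at the start; "ft_torque": the same for the moment, N m; "width": opening from 0.0 (shut) to 1.0 (fully open).
Only numpy, scipy, OpenCV 4.12 (cv2) and the standard library are available. Lean on these libraries where they do the work, as an engineer would, in place of code of your own. Each camera call takes 0.05 s, during which the arm holds its last target. There are 200 camera calls.

## Working session

There is one attempt and no reset: what is moved stays moved. The work goes in short steps, Python scripts to look and compute and a tool call to move; the robot and the scene stay as the last step left them, time stands still between calls to the robot, and variables do not carry over. Pictures are saved under pics/ and viewed, about 8 in all and at most 12, crops included, and the job is handed in when it is done.

Besides the shell and the picture viewer there is one more tool, called after "Call:" as name(argument=value, ...) on one line, values as JSON. carry_out: Moves the arm, as the interface text tells. Its arguments: {"type":"object","properties":{"plan":{"type":"array"},"squeeze":{"type":"number"}},"required":["plan"]}

```bash
mkdir -p pics
cat > h.py <<'E'
import numpy as np, cv2
from cell import arm
def snap(n,f):
    s=arm.observe(); im,d=arm.get_image(n); cv2.imwrite(f'pics/{f}.png',im[:,:,::-1]); np.savez(f'pics/{f}.npz',im=im,d=d,p=s['position'],r=s['ee_rot']); return im,d,s
def cloud(n,d,s):
    c=arm.get_calibration(n);K=np.array(c['intrinsics']);v,u=np.mgrid[:d.shape[0],:d.shape[1]]
    P=np.stack([(u-K[0,2])/K[0,0]*d,(v-K[1,2])/K[1,1]*d,d],-1)
    if n=='wrist':
        T=np.array(c['tool_from_camera']);P=P@T[:3,:3].T+T[:3,3]
        R=cv2.Rodrigues(np.array(s['ee_rot']))[0];return P@R.T+np.array(s['position'])
    R=cv2.Rodrigues(np.array(c['rvec']))[0];return (P-np.ravel(c['tvec']))@R
E
python3 - <<'E'
from h import *
a=[]
for n in('scene','side'):
    im,d,s=snap(n,n+'0');a.append(im)
cv2.imwrite('pics/both.png',np.vstack([cv2.resize(x,(400,300)) for x in a])[:,:,::-1])
print(s,arm.tip_reach)
E
```

```text
{'clock': 0.05, 'joints': array([ 1.00438637,  0.43515579,  0.02497897,  1.57403223, -0.01155175,
        1.13399185, -0.07511805]), 'dq': array([-0.00097669,  0.00051245, -0.00046088, -0.00095254, -0.00026854,
       -0.00185102,  0.0004259 ]), 'joint_efforts': array([ 1.92682404e-03, -6.69767833e+01,  9.88267623e-01, -3.15492153e+01,
       -6.07139454e-02,  3.75006034e-02,  1.03516586e-04]), 'position': array([ 0.27937538, -0.55866255,  0.29151181]), 'ee_rot': array([-3.05620173e+00, -7.21616836e-01,  7.87447151e-04]), 'force': array([ 0.36394104,  0.25748867, -0.57650871]), 'ft_torque': array([ 0.02818542, -0.04588817,  0.01293906]), 'width': 0.9982827845492857} 0.0655
```

View pics/scene0.png

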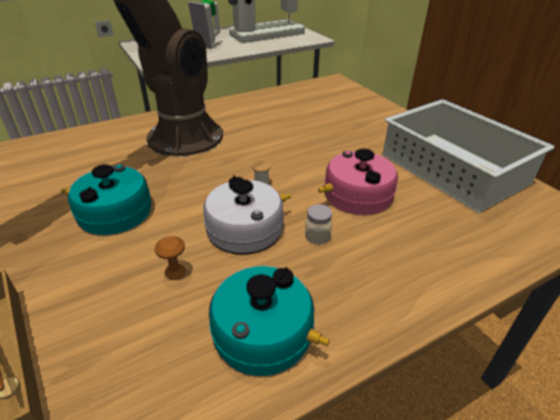

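View pics/side0.png

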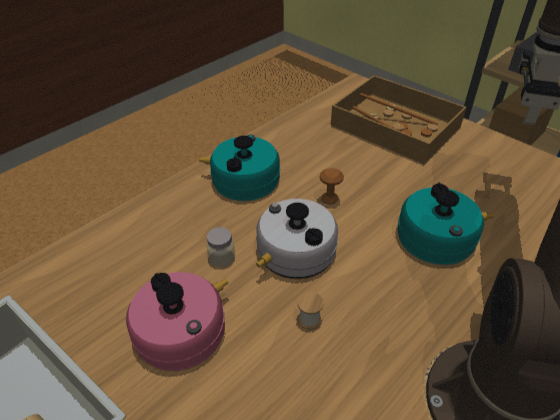

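Both views show four pots. In the scene view they are teal (110,197), teal (262,315), pink (361,180) and silver (244,213). Only the silver one is aluminium. In the side view it is at (297,235), with its knob at (297,211), its pin at (275,209) and the filler cap at (314,237).

Run:
```python
from h import *
for n,(cu,cv_) in (('scene',(244,213)),('side',(297,235))):
    z=np.load(f'pics/{n}0.npz');im,d=z['im'],z['d'];P=cloud(n,d,None)
    m=np.zeros(d.shape,bool);m[cv_-55:cv_+55,cu-60:cu+60]=1
    m&=(d>0)
    g=im.max(-1)
    k=m&(g<70)&(P[...,2]>.122)&(P[...,2]<.14); q=P[k]
    print(n,'knob',k.sum(),(q.max(0)+q.min(0))/2,np.median(q,0),q.max(0)-q.min(0))
    l=m&(abs(P[...,2]-.085)<.004)&(g>110);q=P[l];A=np.c_[2*q[:,:2],np.ones(len(q))]
    print('lid',len(q),q.min(0),q.max(0),(q.max(0)+q.min(0))/2)
z=np.load('pics/scene0.npz');P=cloud('scene',z['d'],None)
print('pin',P[215,257],'capscene',P[182,236],'mush',P[245,170],'jar',P[212,319],'spool',P[168,261])
z=np.load('pics/side0.npz');P=cloud('side',z['d'],None)
print('pin',P[208,275],'cap',P[236,314],'mush',P[177,331],'jar',P[237,219],'spool',P[303,310],'knob',P[211,297])
print(arm.get_calibration('wrist'))
im=z['im'];cv2.imwrite('pics/crop.png',cv2.resize(im[180:290,230:360],None,fx=5,fy=5,interpolation=2)[:,:,::-1])
```

```text
scene knob 241 [ 0.51487342 -0.02524077  0.12695276] [ 0.51829726 -0.02582096  0.1282627 ] [0.04620159 0.04490582 0.00983839]
lid 2149 [ 0.42932777 -0.10906003  0.08100696] [0.72885564 0.06026173 0.08798809] [ 0.5790917  -0.02439915  0.08449752]
side knob 309 [ 0.50866308 -0.02235975  0.1282025 ] [ 0.50675708 -0.02047719  0.12957638] [0.04879283 0.04739533 0.01190123]
lid 2230 [ 0.42603428 -0.19801     0.08102445] [0.59268353 0.06097006 0.08892455] [ 0.5093589  -0.06851997  0.0849745 ]
pin [ 0.58626467 -0.02288097  0.09443279] capscene [ 0.49706095 -0.02991293  0.12785971] mush [ 0.58087856 -0.21219591  0.0875482 ] jar [0.61987787 0.11466642 0.07391453] spool [0.37525605 0.0929922  0.05844465]
pin [ 0.57201494 -0.01777666  0.09758951] cap [ 0.44698439 -0.00941172  0.10268541] mush [ 0.55833606 -0.19899203  0.08862647] jar [0.61212254 0.11744846 0.07533432] spool [0.35823052 0.1002379  0.05838872] knob [ 0.50506661 -0.01833206  0.13156722]
{'intrinsics': array([[335.47299748,   0.        , 278.45183633],
       [  0.        , 335.47299748, 217.03001195],
       [  0.        ,   0.        ,   1.        ]]), 'tool_from_camera': array([[ 2.58119037e-04, -9.53144839e-01, -3.02514214e-01,
         8.24038251e-02],
       [ 9.99999899e-01,  1.34787881e-04,  4.28563789e-04,
        -8.97863743e-04],
       [-3.67708113e-04, -3.02514294e-01,  9.53144777e-01,
        -9.27193151e-02],
       [ 0.00000000e+00,  0.00000000e+00,  0.00000000e+00,
         1.00000000e+00]])}
```

View pics/crop.png

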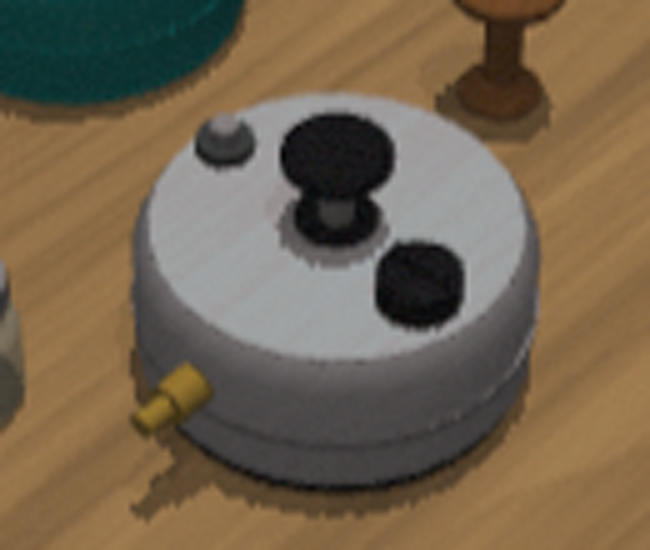

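The crop confirms it: silver pot, knob at crop (337,157), pin nearly in at (225,140), filler cap at (420,285). The knob is at about (0.510, -0.023). I'll move above it with the fingers shut.

Call:
carry_out(plan=[[2, 4, 0, 0, 0], [4, 8, 0, 0, 0], [6, 13, 0, -0.1, 0], [8, 18, 0, -0.2, 0], [10, 22.5, 0, -0.3, 0], [12, 27, 0, -0.4, 0], [14, 32, 0, -0.46, 0], [16, 36.5, 0, -0.46, 0], [18, 41, 0, -0.46, 0], [20, 45.5, 0, -0.46, 0], [21.5, 50, 0, -0.46, 0], [23.1, 53.6, 0, -0.46, 0], [23.1, 53.6, -2, -0.46, 0], [23.1, 53.6, -4, -0.46, 0], [23.1, 53.6, -4, -0.46, 0], [23.1, 53.6, -4, -0.46, 0], [23.1, 53.6, -4, -0.46, 0]], squeeze=10)

```text
clock: 1.8
position: [0.5108, -0.023, 0.2525]
ee_rot: [-3.14, -0.005, -0.002]
force: [0.1, -1.2, -0.5]
width: 0.005
```

Run:
```python
from h import *
im,d,s=snap('wrist','w1')
P=cloud('wrist',d,s)
k=(d>0)&(im.max(-1)<70)&(abs(P[...,2]-.130)<.005)&(np.hypot(P[...,0]-.51,P[...,1]+.023)<.045);q=P[k]
print(s['position'],s['ee_rot'],s['width'],s['force'],k.sum(),(q.max(0)+q.min(0))/2,q.max(0)-q.min(0),np.median(q,0))
```

```text
[ 0.51080436 -0.02298015  0.25245903] [-3.14019003e+00 -4.71806921e-03 -1.63091765e-03] 0.004644896754516579 [ 0.07666255 -1.18214986 -0.4624269 ] 3442 [ 0.51260188 -0.02210757  0.12863177] [0.04528676 0.04802259 0.00722662] [ 0.51401502 -0.02236448  0.13011721]
```

View pics/w1.png

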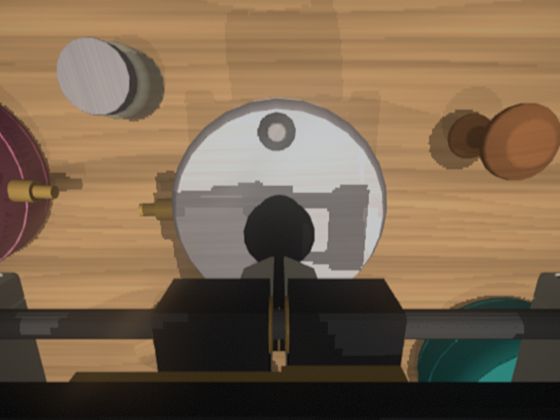

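The wrist view shows the knob at (279,230) under the fingertips. The pin is at (276,131), 68 mm off and clear. I'll make the first press slowly.

Call:
carry_out(plan=[[0, 0, -2.5, 0, 0], [0, 0, -4.5, 0, 0], [0, 0, -5.2, 0, 0], [0, 0, -6, 0, 0], [0, 0, -6.8, 0, 0], [0, 0, -7.5, 0, 0], [0, 0, -8.0, 0, 0], [0, 0, -8.3, 0, 0], [0, 0, -8.3, 0, 0], [0, 0, -8.3, 0, 0]])

```text
clock: 2.85
position: [0.5112, -0.0231, 0.1708]
ee_rot: [-3.141, -0.004, -0.004]
force: [-4.1, -1.3, 10.7]
width: 0.006
```

Call:
carry_out(plan=[[0, 0, -0.2, 0, 0], [0, 0, -0.4, 0, 0], [0, 0, -0.5, 0, 0], [0, 0, -0.5, 0, 0]])

```text
clock: 3.25
position: [0.5112, -0.0231, 0.1677]
ee_rot: [-3.141, -0.004, -0.005]
force: [-7.8, 0.2, 20.5]
width: 0.005
```

At the stop: 20 N at z = 0.1677. Next I'll let it up fully and make three more full strokes.

Call:
carry_out(plan=[[0, 0, 1, 0, 0], [0, 0, 2, 0, 0], [0, 0, 3, 0, 0], [0, 0, 3.7, 0, 0], [0, 0, 3.7, 0, 0], [0, 0, 3.7, 0, 0]])

```text
clock: 3.85
position: [0.5113, -0.0232, 0.2046]
ee_rot: [-3.141, -0.004, -0.006]
force: [-1.3, 0.3, -0.1]
width: 0.007
```

Run:
```python
from h import *
z0=np.load('pics/side0.npz')
im,d,s=snap('side','s1')
print(s['position'],s['force'])
a=[cv2.resize(x[180:290,230:360],None,fx=3,fy=3,interpolation=2) for x in (z0['im'],im)]
cv2.imwrite('pics/s1c.png',np.hstack(a)[:,:,::-1])
```

```text
[ 0.51134235 -0.02318495  0.20461526] [-1.34892663  0.30506994 -0.10173612]
```

View pics/s1c.png

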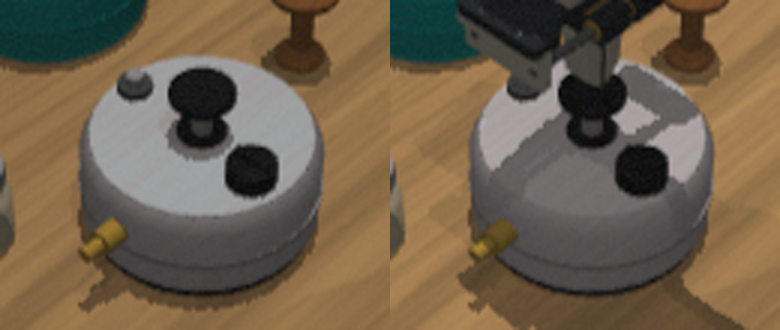

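The pot hasn't moved and the knob is back up. In the right half of the crop the gripper partly hides the pin at (523,85). I'll carry on pumping, ending each call at the bottom to check the force.

Call:
carry_out(plan=[[0, 0, -1, 0, 0], [0, 0, -2, 0, 0], [0, 0, -2.8, 0, 0], [0, 0, -3.5, 0, 0], [0, 0, -3.9, 0, 0], [0, 0, -3.9, 0, 0], [0, 0, -3.9, 0, 0], [0, 0, -3.9, 0, 0]])

```text
clock: 4.7
position: [0.512, -0.0231, 0.1674]
ee_rot: [-3.141, -0.004, -0.009]
force: [-10.1, -0.9, 38.3]
width: 0.003
```

Call:
carry_out(plan=[[0, 0, 1, 0, 0], [0, 0, 2, 0, 0], [0, 0, 3, 0, 0], [0, 0, 3.7, 0, 0], [0, 0, 3.7, 0, 0], [0, 0, 3.7, 0, 0], [0, 0, 2.7, 0, 0], [0, 0, 1.7, 0, 0], [0, 0, 0.9, 0, 0], [0, 0, 0.2, 0, 0], [0, 0, -0.1, 0, 0], [0, 0, -0.1, 0, 0], [0, 0, -0.1, 0, 0], [0, 0, -0.1, 0, 0]])

```text
clock: 6.1
position: [0.5126, -0.0231, 0.1675]
ee_rot: [-3.141, -0.004, -0.012]
force: [-6.4, -1.0, 28.8]
width: 0.003
```

Call:
carry_out(plan=[[0, 0, 1, 0, 0], [0, 0, 2, 0, 0], [0, 0, 3, 0, 0], [0, 0, 3.7, 0, 0], [0, 0, 3.7, 0, 0], [0, 0, 3.7, 0, 0], [0, 0, 2.7, 0, 0], [0, 0, 1.7, 0, 0], [0, 0, 0.9, 0, 0], [0, 0, 0.2, 0, 0], [0, 0, -0.1, 0, 0], [0, 0, -0.1, 0, 0], [0, 0, -0.1, 0, 0], [0, 0, -0.1, 0, 0]])

```text
clock: 7.5
position: [0.5132, -0.023, 0.1676]
ee_rot: [3.142, 0.004, 0.015]
force: [-6.5, -0.7, 26.8]
width: 0.007
```

Call:
carry_out(plan=[[0, 0, 1, 0, 0], [0, 0, 2, 0, 0], [0, 0, 3, 0, 0], [0, 0, 5, 0, 0], [0, 0, 9, 0, 0], [-3, 0, 12, 0, 0], [-5, 0, 12, 0, 0], [-5, 0, 12, 0, 0], [-5, 0, 12, 0, 0]])

```text
clock: 8.4
position: [0.4629, -0.0231, 0.2869]
ee_rot: [3.141, 0.003, 0.014]
force: [-0.4, -0.0, -0.1]
width: 0.006
```

Run:
```python
from h import *
im,d,s=snap('wrist','w2');P=cloud('wrist',d,s)
m=(d>0)&(np.hypot(P[...,0]-.579,P[...,1]+.021)<.025)&(P[...,2]<.15)
q=P[m];t=q[q[:,2]>np.percentile(q[:,2],90)];print('pin top',np.sort(q[:,2])[-200::40],t.mean(0))
k=(d>0)&(np.hypot(P[...,0]-.512,P[...,1]+.022)<.02)&(P[...,2]<.15);print('knob',np.median(P[k],0))
l=(d>0)&(np.hypot(P[...,0]-.545,P[...,1]+.06)<.01);print('lid',np.median(P[l],0))
im2,d2,_=snap('scene','c2'); im3,_,_=snap('side','s2')
a=[cv2.resize(x,(390,390),interpolation=2) for x in (im2[165:255,195:295],im3[170:290,235:355])]
cv2.imwrite('pics/c2c.png',np.hstack(a)[:,:,::-1])
```

```text
pin top [0.12649217 0.1266855  0.12699909 0.12726474 0.12761265] [ 0.57797274 -0.02025383  0.12683427]
knob [ 0.51231214 -0.02197872  0.13031569]
lid [ 0.54480722 -0.06012216  0.08528898]
```

View pics/c2c.png

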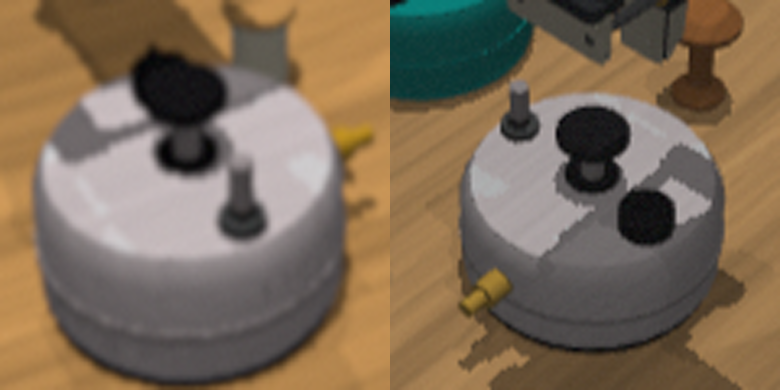

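The pin stands tall at (240,185) in the left crop and (518,98) in the right. Its top is 41.5 mm above the lid, and fully out is 41 mm. The knob is up at 130 mm and the pot hasn't moved.

```bash
python3 -c "
from cell import arm
print(arm.sign_off())"
```

```text
the job is handed in; nothing more can be done
None
```

I pumped the aluminium pot with four full strokes, using the shut fingertips, and handed the job in with the clock at about 8.5 s. Each stroke went to the rigid stop (20–38 N on the tool) and was let fully up.

- **Pin:** its top ended 41.5 mm above the lid by wrist depth, against 41 mm expected when fully out. I did not make out the black band separately.
- **Plunger:** the knob is let up, with its top at 130 mm.
- **Pot and bystanders:** the knob's measured position shifted by less than 1 mm, so the pot stayed where it was. The arm never went near the spool, jar or mushroom, but I did not re-measure them.
- **Arm:** it is clear of everything, reading about 0 N.

No check failed. One thing to note: the tool read a sideways force of up to 10 N while at the stop, and it drifted about 2 mm in x over the strokes. Neither moved the pot.

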